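Knock the spring pin of a blade fork home with the mallet

ROBOT

A 6-joint arm with a two-finger parallel gripper is mounted at the origin on a cart in front of the work surface, level with it; the furniture and walls round the work are solid. World frame = base frame: x ahead of the robot, y to its left, z up, the work surface at z = 0. Lengths are in m, angles in degrees, forces in N, time in s.
With the tool pointing down it reaches from about 0.275 to 0.825 m from the base axis. Payload 5.2 kg.
Tool frame: the origin (TCP) lies between the finger pads; the fingertips stand 25 mm ahead of it and the grasp point (between the pads) lies 6 mm ahead of it; z points along the fingers, y is the line along which they close (so a half turn about z gives the same grasp; the last joint's range is limited). The gripper opens to 93 mm and grips with 3 to 60 N. Pads are 15 mm wide; open, the fingers measure 128 mm over their backs; the gripper's body (75 mm by 188 mm) begins 65 mm behind the grasp point.
Start: joints at [-78.885, 14.817, 87.949, -0, 77.235, -11.62], TCP at [0.213, -0.507, 0.244] pointing down, gripper open.
Joint ranges: [-179.93, 179.93], [-52.35, 119.4], [10.71, 147.94], [-69.91, 249.91], [12.55, 155.21], [-178.61, 178.61]. Speed limits (degrees/s): [147.25, 147.25, 180, 180, 180, 180].

INTERFACE

Orientations are given as [roll, pitch, yaw] about the fixed x, y, z axes, in that order (R = Rz(yaw) Ry(pitch) Rx(roll)).
In Python, from cell import manip gives the robot as it stands.
- The arm moves only by the tool send_rows, never from a script. Its argument "steps" is a list of rows, each a list of 3 entries, a list of its own where there are three numbers: the shift along the world's x, y, z each as a share of 25 mm, from -1 to 1, then the turn about the world's z as a share of 0.5 rad, from -1 to 1, then the opening, from -1 (shut) to 1 (fully open). In form: [[[tx, ty, tz], roll, jaw], ...]. A call has exactly 10 rows; each row shifts and turns the commanded pose from where the row before left it; what a row does not reach is not made up. A row lasts 1/12 s, in which the tool goes at most 41.7 mm and 7.16 degrees, less where a joint would pass 70% of its speed; a pose out of reach is approached as far as the arm can. A call with a number of a shift or a turn outside -1 to 1 is refused whole. A call with a gripper value outside its range is refused whole. The fingers move at their own pace and stop on an object; "squeeze" is the grip in N (left out, the last holds). Time passes only in rows, so rows that do not move let the fingers close, or fill a call up. It gives the time, the measured TCP pose, the force, the opening and the grip force at its end, in the units of the state.
- manip.sense(): the state, without advancing time (a new reading comes with each control period).
- manip.snapshot(name): name is "scene" or "top" or "wrist"; returns the picture (480x640x3 uint8, red, green, blue); there is no depth.
- manip.camera_info(name): a dict with "fx", "fy", "cx", "cy" (pixels), "position" and "orientation" of the camera in the world. Camera axes: x right, y down, z forward; pixel columns grow to the right and rows downward; lengths in m; the calibration is good to about 2 mm. A picture is of the moment at which its call begins: read the wrist's pose just before it. camera_info takes no time and is no camera call; for the wrist camera it gives the pose at the moment of the call.
- manip.sign_off(): hands the job in; it is judged then, once.
The state is a dict: "clock": time; "q": joint angles; "joint_vel": joint speeds; "joint_efforts": joint torques, N m; "tool_pos": TCP position; "ee_rot": TCP orientation; "wrist_force": force on the tool from outside, world axes, zero at the start; "ft_torque": the same for the moment, N m; "grip_width": opening from 0.0 (shut) to 1.0 (fully open); "grip_force": force on a finger pad.
Only numpy, scipy, OpenCV 4.12 (cv2) and the standard library are available. Lean on these libraries where they do the work, as an engineer would, in place of code of your own. Each camera call takes 0.05 s, during which the arm holds its last target. There are 200 camera calls.

TASK

A spring pin still stands proud of the lower lug of the blade fork: knock it down flush with the lug by brisk blows of the mallet's face, the mallet held by its handle (the upper lug leaves no room for the gripper above the pin). The mallet lies on its side, so first stand it on one of its faces, let go and take it again by the handle. Keep the gripper and arm off the fork and its base plate, leave the crank, spanner, grease tin and brass drift where they are, and at the end put the mallet down on the cart top, clear of the fork and base plate.

Things in the scene. Friction and masses are not known exactly. Their poses are not given: they have to be found in the camera images.
- mallet: soft-face mallet, 0.35 to 0.5 kg: grey head 92 mm face to face with white end blocks 44 mm square and 23 mm long (middle 46 mm square), wooden handle; stands steadily on either face. Origin: centre of the head. x runs along the handle (from x = 23 to 175 mm), y through the two striking faces at y = +-46 mm. It starts lying on its side: z up, origin 23 mm above the cart.
- mallet_grip (a point): point on the mallet's handle axis 105 mm from the centre of the head, where to hold it to strike; grip hard, for blows tend to turn it in the grip. The handle is 26 mm high along the mallet's y and 21 mm thick along its z with flat sides, so that with the mallet standing on a face it is taken across 21 mm from above, its axis then 46 mm above the cart.
- fork: aluminium blade fork (clevis), 234 mm high, clamped to a steel base plate (x = -46 to 136 mm, y = +-75, 14 thick); fixed. Origin on the cart top under the pin; z up; mouth opens to -x. Lower lug: 96 mm wide, top face at z = 60 mm, nose at x = -32; a bushing flange stands 6 mm above it from x = 35 on. Upper lug: underside at z = 212, same outline, roofs the pin. Web from x = 95.
- pin_top (a point): centre of the top of the slotted steel spring pin, 14 mm thick, which stands upright in the lower lug, 32 mm behind its nose. Flush means this point is level with the lug's face, 60 mm above the cart.
- spring_pin (a joint): how far the spring pin has been driven down, m: 0 is 24 mm proud of the lug, 0.024 is flush; it starts between 0 and 0.008. It is a tight fit: about 6 N moves it, it stays where it is left, and a blow drives it some millimetres. When it is flush the mallet's face lands on the lug and goes no deeper.
- crank: grey blade crank, two upright bosses on a web, 41 x 71 x 50 mm, loose on the cart; origin at the centre of its underside. Not to be moved.
- spanner: combination spanner, 36 x 176 x 10 mm, lying loose; origin at the centre of its underside, y along it. Not to be moved.
- grease_tin: round green grease tin with white lid, 67 mm across, 38 mm high, loose; origin at the centre of its underside. Not to be moved.
- drift: hexagonal brass drift, 111 mm long, 14 mm thick, lying loose; origin at the centre of its underside, y along it. Not to be moved.

How it is judged (in metres and radians):
On the way, in this order (a step that is already met when the one before it is completed fails the run):
1. the mallet stands on one of its faces on the cart top, let go (angle between the y axis of mallet and the z axis of fork, either way round below 0.15 rad and height (world z) of mallet between 0.038 and 0.053 m and contact force between the fingers and mallet below 0.1 N), for 0.2 s.
2. a brisk blow of the mallet's face, the mallet held by the handle, drives the pin down (velocity of joint spring_pin above 0.06 m/s and horizontal distance between mallet and pin_top below 0.035 m and angle between the y axis of mallet and the z axis of fork, either way round below 0.4 rad and distance between the grasp point and mallet_grip below 0.075 m).
At the end, for the whole second after the job is handed in: The pin stands less than 2 mm proud of the lower lug (joint above 0.022); the mallet lies or stands at rest on the cart top, its head's centre 15 to 53 mm above it, released and not touching the fork or its base plate (value of joint spring_pin above 0.022 m and height (world z) of mallet between 0.015 and 0.053 m and linear speed of mallet below 0.02 m/s and contact force between mallet and fork below 0.1 N and contact force between the fingers and mallet below 0.1 N).
It fails at once if the gripper or arm touches the fork, its base plate or the pin (contact force between the arm and fork above 2 N).
It fails at once if the fingers touch the fork, its base plate or the pin (contact force between the fingers and fork above 2 N).
It fails at once if the crank, spanner, grease tin or drift is shifted by more than 25 mm (distance of any of crank, spanner, grease_tin, drift from where it was at the start of the episode above 0.025 m).
It also fails if it takes over 67 s, if anything falls off the work surface, if the arm or the gripper's body presses on something with over 40 N, if the wrist force passes 120 N, or if a joint passes its speed limit or range.

## Working session

There is one attempt and no reset: what is moved stays moved. The work goes in short steps, Python scripts to look and compute and a tool call to move; the robot and the scene stay as the last step left them, time stands still between calls to the robot, and variables do not carry over. Pictures are saved under pics/ and viewed, at most 10 in all, crops included, and the job is handed in when it is done.

Besides the shell and the picture viewer there is one more tool, called in YAML: its name, and indented under it one key for each argument. send_rows: Moves the arm, as the interface text tells. Shift numbers are shares of 25 mm and turn numbers shares of 0.5 rad, none past 1 either way. Its arguments: {"type":"object","properties":{"steps":{"type":"array","items":{"type":"array"}},"squeeze":{"type":"number"}},"required":["steps"]}

```bash
mkdir -p pics; ls
python3 - <<'E'
from cell import manip
import cv2
for n in ("top","scene"):
    cv2.imwrite(f"pics/{n}0.png",cv2.cvtColor(manip.snapshot(n),cv2.COLOR_RGB2BGR)); print(n,manip.camera_info(n))
print(manip.sense())
E
```

```text
pics
top {'fx': 509.86806087197283, 'fy': 509.86806087197283, 'cx': 312.0334484175122, 'cy': 247.82666346968503, 'position': array([0.17248461, 0.35125502, 1.06687115]), 'orientation': array([-1.56536208e+02,  7.94610885e-02, -1.19511075e+02])}
scene {'fx': 452.4840475529962, 'fy': 452.4840475529962, 'cx': 319.52857518637956, 'cy': 232.28816211197733, 'position': array([-0.11716448,  0.90147187,  0.65330482]), 'orientation': array([-120.19201923,    0.98400178, -138.14573567])}
{'clock': 0.1, 'q': array([-7.88850396e+01,  1.48547665e+01,  8.80021311e+01,  7.76472116e-04,
        7.72361216e+01, -1.16201537e+01]), 'joint_vel': array([-0.14557275, -0.04298061, -0.11458828, -0.06246879, -0.00207834,
       -0.0579961 ]), 'joint_efforts': array([ 2.43132556e-03, -4.38212550e+01, -2.84641850e+01,  7.21909781e-02,
        3.62802297e-02, -4.99148473e-05]), 'tool_pos': array([ 0.2124939 , -0.50681823,  0.24292254]), 'ee_rot': array([-1.79909040e+02, -1.94776307e-02,  2.27349265e+01]), 'wrist_force': array([-0.09370229, -0.83152953,  0.29626827]), 'ft_torque': array([-0.04884351,  0.04212398, -0.01310761]), 'grip_force': 0.0, 'grip_width': 1.001946355994134}
```

View pics/top0.png

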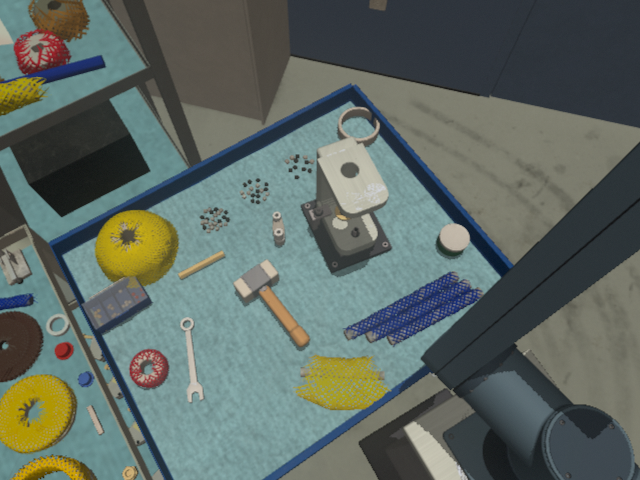

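View pics/scene0.png

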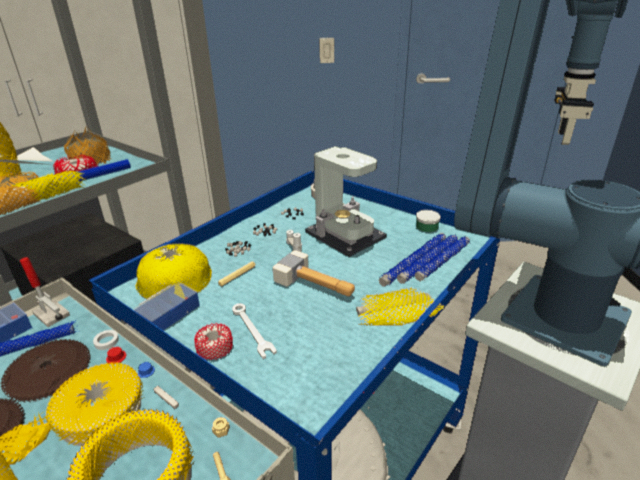

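```bash
cat > h.py <<'E'
from cell import manip
import cv2, numpy as np
from scipy.spatial.transform import Rotation as R
def ray(ci,u,v):
    r=R.from_euler('xyz',ci['orientation'],degrees=True).as_matrix()
    return np.array(ci['position']), r@np.array([(u-ci['cx'])/ci['fx'],(v-ci['cy'])/ci['fy'],1])
def plane(ci,u,v,z):
    p,d=ray(ci,u,v); return p+d*(z-p[2])/d[2]
def proj(ci,P):
    r=R.from_euler('xyz',ci['orientation'],degrees=True).as_matrix()
    c=r.T@(np.array(P)-ci['position']); return np.array([ci['fx']*c[0]/c[2]+ci['cx'],ci['fy']*c[1]/c[2]+ci['cy']])
def save(n,img,box=None,s=1):
    if box: x0,y0,x1,y1=box; img=img[y0:y1,x0:x1]
    cv2.imwrite(f"pics/{n}.png",cv2.cvtColor(cv2.resize(img,None,fx=s,fy=s,interpolation=cv2.INTER_CUBIC),cv2.COLOR_RGB2BGR))
E
python3 - <<'E'
from h import *
t=manip.camera_info("top")
im=cv2.cvtColor(cv2.imread("pics/top0.png"),cv2.COLOR_BGR2RGB)
save("c1",im,(220,130,420,355),2.6)
s=cv2.cvtColor(cv2.imread("pics/scene0.png"),cv2.COLOR_BGR2RGB)
save("c2",s,(260,140,400,305),3.6)
for n,u,v,z in [("head",257,281,.046),("hend",303,343,.023),("plateL",333,269,.014),("plateR",391,245,.014),("tin",453,238,.038),("crank",279,230,.05),("spTop",187,322,.01),("spBot",196,400,.01),("drA",180,276,.014),("drB",223,254,.014),("blue",346,333,.01),("blue2",455,275,.02),("yel",345,380,.01)]:
    print(n,plane(t,u,v,z).round(3))
E
```

```text
head [0.55  0.274 0.046]
hend [0.39  0.251 0.023]
plateL [0.504 0.112 0.014]
plateR [ 0.489 -0.031  0.014]
tin [ 0.428 -0.151  0.038]
crank [0.631 0.177 0.05 ]
spTop [0.554 0.443 0.01 ]
spBot [0.398 0.492 0.01 ]
drA [0.655 0.413 0.014]
drB [0.656 0.308 0.014]
blue [0.367 0.161 0.01 ]
blue2 [ 0.358 -0.111  0.02 ]
yel [0.285 0.212 0.01 ]
```

View pics/c1.png

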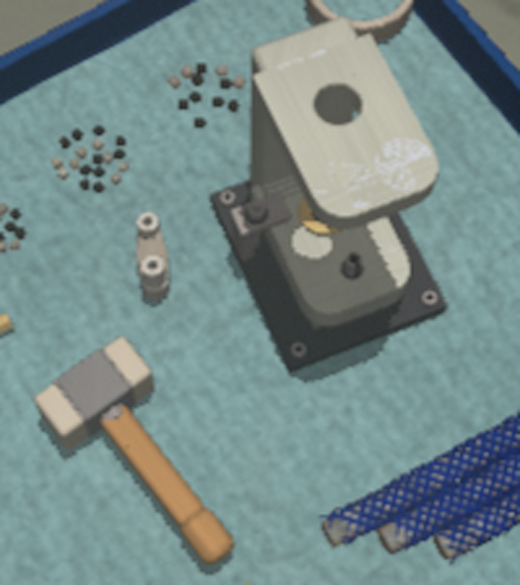

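View pics/c2.png

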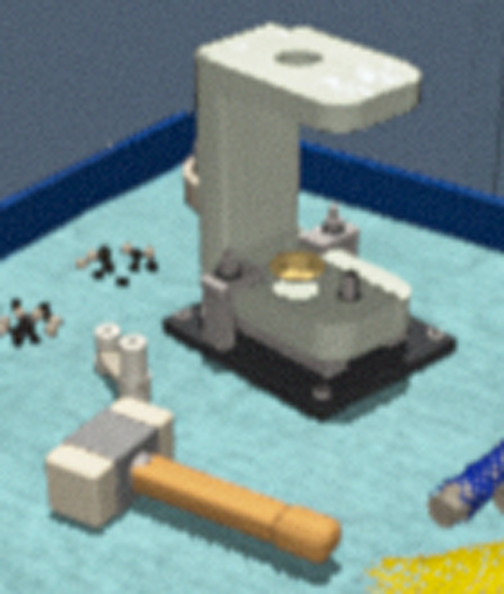

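Run:
```python
from h import *
t=manip.camera_info("top"); s=manip.camera_info("scene")
c1=lambda u,v:(u/2.6+220,v/2.6+130); c2=lambda u,v:(u/3.6+260,v/3.6+140)
def tri(a,b):
    p,d=ray(t,*a);q,e=ray(s,*b); k=np.linalg.lstsq(np.c_[d,-e],q-p,rcond=None)[0]
    A,B=p+k[0]*d,q+k[1]*e; return ((A+B)/2).round(4),np.linalg.norm(A-B).round(4)
print("pin",tri(c1(352,258),c2(349,275)), plane(t,*c1(352,258),.08),plane(s,*c2(349,275),.08))
P=[plane(t,*c1(*x),.014) for x in [(212,197),(292,372),(446,305)]]; print("plate",np.round(P,3))
for a,b in ((0,1),(1,2)): d=P[b]-P[a]; print(np.degrees(np.arctan2(d[1],d[0])),np.linalg.norm(d))
print("plate scene", [plane(s,*c2(*x),.014).round(3) for x in [(165,322),(322,415),(456,343)]])
for x in [(38,400),(122,338),(153,372),(66,437)]: print("headtop",plane(t,*c1(*x),.045).round(4))
for x in [(48,455),(125,398),(172,405),(108,473)]: print("headtop s",plane(s,*c2(*x),.045).round(4))
for n,ci in (("top",t),("scene",s)):
    h=cv2.cvtColor(cv2.imread(f"pics/{n}0.png"),cv2.COLOR_BGR2HSV)
    m=cv2.inRange(h,(5,90,90),(18,255,255))
    if n=="top": m[:, :255]=0; m[:280]=0; m[350:]=0; m[:,320:]=0
    else: m[:,:290]=0;m[:,360:]=0;m[:250]=0;m[305:]=0
    c=max(cv2.findContours(m,0,2)[0],key=cv2.contourArea)
    vx,vy,x,y=cv2.fitLine(np.argwhere(m.T>0).astype(np.float32),2,0,0.01,.01).ravel(); 
    A=plane(ci,x-20*vx,y-20*vy,.027);B=plane(ci,x+20*vx,y+20*vy,.027);d=B-A
    print(n,cv2.contourArea(c),A.round(4),B.round(4),np.degrees(np.arctan2(d[1],d[0])))
```

```text
pin (array([0.5388, 0.0356, 0.0722]), np.float64(0.0047)) [0.53793921 0.03918485 0.08      ] [0.52763786 0.046478   0.08      ]
plate [[ 0.676  0.096  0.014]
 [ 0.496  0.118  0.014]
 [ 0.484 -0.029  0.014]]
172.90073421870846 0.18145232509240164
-94.78887327253138 0.14789109908283776
plate scene [array([0.665, 0.103, 0.014]), array([0.487, 0.128, 0.014]), array([ 0.471, -0.017,  0.014])]
headtop [0.5677 0.3178 0.045 ]
headtop [0.5823 0.233  0.045 ]
headtop [0.543  0.2248 0.045 ]
headtop [0.5282 0.3121 0.045 ]
headtop s [0.5648 0.3203 0.045 ]
headtop s [0.5751 0.2374 0.045 ]
headtop s [0.544  0.2228 0.045 ]
headtop s [0.52   0.3091 0.045 ]
top 737.0 [0.4992 0.2644 0.027 ] [0.4136 0.2519 0.027 ] -171.71532242902953
scene 592.0 [0.5    0.2728 0.027 ] [0.3978 0.2574 0.027 ] -171.47578104651228
```

send_rows:
  steps:
    - [[0.4, 1, 0.4], 0.088, 1]
    - [[0.4, 1, 0.4], 0.088, 1]
    - [[0.4, 1, 0.4], 0.088, 1]
    - [[0.4, 1, 0.4], 0.088, 1]
    - [[0.4, 1, 0.4], 0.088, 1]
    - [[0.4, 1, 0.4], 0.088, 1]
    - [[0.4, 1, 0.4], 0.088, 1]
    - [[0.4, 1, 0.4], 0.088, 1]
    - [[0.4, 1, 0.4], 0.088, 1]
    - [[0.4, 1, 0.4], 0.088, 1]

```text
clock: 0.93
tool_pos: [0.3127, -0.2558, 0.3438]
ee_rot: [-180.0, -0.0, 48.1]
wrist_force: [1.6, -0.2, 0.3]
grip_width: 0.997
grip_force: 0.0
```

send_rows:
  steps:
    - [[0.4, 1, 0], 0.088, 1]
    - [[0.4, 1, 0], 0.088, 1]
    - [[0.4, 1, 0], 0.088, 1]
    - [[0.4, 1, 0], 0.088, 1]
    - [[0.4, 1, 0], 0.088, 1]
    - [[0.4, 1, 0], 0.088, 1]
    - [[0.4, 1, 0], 0.088, 1]
    - [[0.4, 1, 0], 0.088, 1]
    - [[0.4, 1, 0], 0.088, 1]
    - [[0.4, 1, 0], 0.088, 1]

```text
clock: 1.77
tool_pos: [0.4126, -0.0058, 0.3434]
ee_rot: [-180.0, 0.0, 73.3]
wrist_force: [-0.2, -1.3, -0.0]
grip_width: 1.002
grip_force: 0.0
```

send_rows:
  steps:
    - [[0.4, 1, 0], 0.088, 1]
    - [[0.4, 1, 0], 0.088, 1]
    - [[0.4, 1, 0], 0.088, 1]
    - [[0.4, 1, 0], 0.088, 1]
    - [[0.4, 1, 0], 0.088, 1]
    - [[0.4, 1, 0], 0.088, 1]
    - [[0.4, 1, 0], 0.088, 1]
    - [[0.4, 1, 0], 0.088, 1]
    - [[0.4, 1, 0], 0.088, 1]
    - [[0.4, 1, 0], 0.088, 1]

```text
clock: 2.6
tool_pos: [0.5126, 0.2441, 0.3431]
ee_rot: [-179.9, 0.0, 98.5]
wrist_force: [0.2, -0.8, -0.2]
grip_width: 1.001
grip_force: 0.0
```

send_rows:
  steps:
    - [[0.182, 0.325, -0.96], 0, 1]
    - [[0.182, 0.325, -0.96], 0, 1]
    - [[0.182, 0.325, -0.96], 0, 1]
    - [[0.182, 0.325, -0.96], 0, 1]
    - [[0.182, 0.325, -0.96], 0, 1]
    - [[0.182, 0.325, -0.96], 0, 1]
    - [[0.182, 0.325, -0.96], 0, 1]
    - [[0.182, 0.325, -0.96], 0, 1]
    - [[0, 0, 0], 0, 1]
    - [[0, 0, 0], 0, 1]

```text
clock: 3.43
tool_pos: [0.5478, 0.3074, 0.15]
ee_rot: [-179.7, 0.1, 98.4]
wrist_force: [-0.1, -0.4, 0.7]
grip_width: 0.998
grip_force: 0.0
```

Run:
```python
from h import *
ci=manip.camera_info("wrist"); im=manip.snapshot("wrist"); save("w1",im); s=manip.sense(); print(s['tool_pos'],s['ee_rot'],ci)
c=np.array([.554,.273]);a=np.array([-.989,-.146]);b=np.array([-.146,.989])
for x,y in [(-23,46),(23,46),(23,-46),(-23,-46),(100,0)]:
    p=c+a*x/1e3+b*y/1e3; print(x,y,proj(ci,[*p,.045]).round())
```

```text
[0.54878731 0.30754211 0.15178446] [-1.79940086e+02  2.37664085e-02  9.83843773e+01] {'fx': 406.1497688472678, 'fy': 406.1497688472678, 'cx': 314.59384831420465, 'cy': 241.7254277946845, 'position': array([0.53857687, 0.37322402, 0.29136052]), 'orientation': array([166.10940082,   0.27387767,   8.44345461])}
-23 46 [354. 233.]
23 46 [280. 233.]
23 -46 [283. 366.]
-23 -46 [351. 366.]
100 0 [163. 302.]
```

View pics/w1.png

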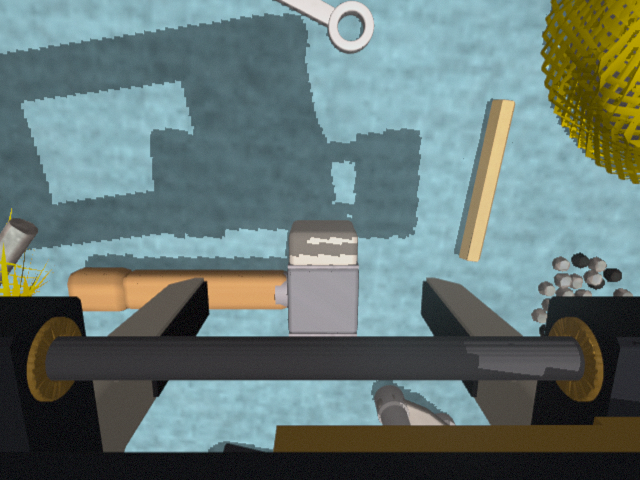

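send_rows:
  steps:
    - [[0.16, 0.04, -0.5], 0, 1]
    - [[0, 0, -0.9], 0, 1]
    - [[0, 0, -0.9], 0, 1]
    - [[0, 0, -0.9], 0, 1]
    - [[0, 0, -0.9], 0, 1]
    - [[0, 0, -0.6], 0, 1]
    - [[0, 0, -0.05], 0, 1]
    - [[0, 0, 0], 0, 0.2]
    - [[0, 0, 0], 0, -0.2]
    - [[0, 0, 0], 0, -0.4]
  squeeze: 12

```text
clock: 4.32
tool_pos: [0.5544, 0.3091, 0.0349]
ee_rot: [179.8, -0.0, 98.4]
wrist_force: [-0.2, -0.4, -0.2]
grip_width: 0.832
grip_force: 0.0
```

send_rows:
  steps:
    - [[0, 0, 0], 0, -1]
    - [[0, 0, 0], 0, -1]
    - [[0, 0, 0], 0, -1]
    - [[0, 0, 0], 0, -1]
    - [[0, 0, 0], 0, -1]
    - [[0, 0, 0], 0, -1]
    - [[0, 0, 0], 0, -1]
    - [[0, 0, 0], 0, -1]
    - [[0, 0, 0], 0, -1]
    - [[0, 0, 0], 0, -1]

```text
clock: 5.15
tool_pos: [0.5529, 0.3088, 0.0331]
ee_rot: [-180.0, -0.0, 98.4]
wrist_force: [-1.9, 0.9, 3.0]
grip_width: 0.473
grip_force: 12.0
```

send_rows:
  steps:
    - [[0.016, -0.11, 0.28], 0, -1]
    - [[0.018, -0.12, 0.275], 0, -1]
    - [[0.023, -0.16, 0.255], 0, -1]
    - [[0.025, -0.17, 0.25], 0, -1]
    - [[0.03, -0.2, 0.22], 0, -1]
    - [[0.03, -0.21, 0.215], 0, -1]
    - [[0.035, -0.235, 0.18], 0, -1]
    - [[0.035, -0.24, 0.18], 0, -1]
    - [[0.04, -0.265, 0.14], 0, -1]
    - [[0.04, -0.27, 0.135], 0, -1]

```text
clock: 5.98
tool_pos: [0.5604, 0.2585, 0.0865]
ee_rot: [180.0, 0.0, 98.4]
wrist_force: [-0.4, -0.7, -3.9]
grip_width: 0.472
grip_force: 12.0
```

Run:
```python
from h import *
save("s2",manip.snapshot("scene"),(240,160,420,330),3.5); s=manip.sense(); print(s['tool_pos'],s['wrist_force'],s['grip_force'])
```

```text
[0.5610278  0.25731201 0.08715891] [ 0.38971563 -0.77649705 -3.23856496] 11.998984068632126
```

View pics/s2.png

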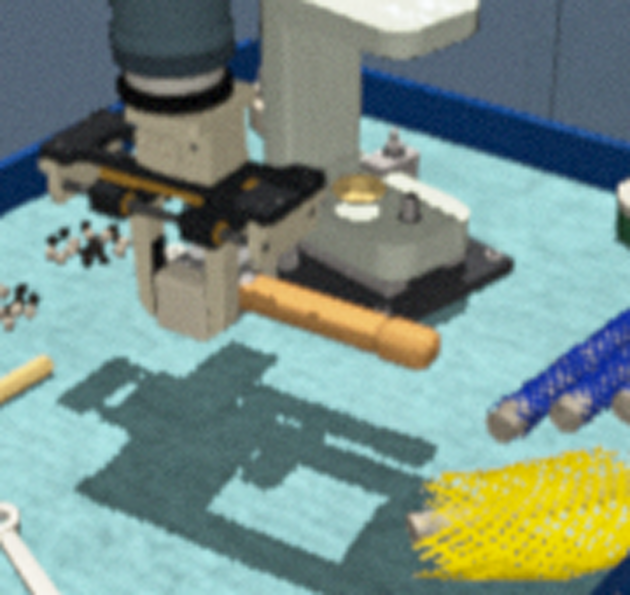

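send_rows:
  steps:
    - [[0.042, -0.28, 0.09], 0, -1]
    - [[0.042, -0.29, 0.086], 0, -1]
    - [[0.043, -0.295, 0.036], 0, -1]
    - [[0.044, -0.295, 0.036], 0, -1]
    - [[0.044, -0.297, -0.018], 0, -1]
    - [[0.044, -0.297, -0.018], 0, -1]
    - [[0.043, -0.29, -0.05], 0, -1]
    - [[0.043, -0.29, -0.05], 0, -1]
    - [[0, 0, 0], 0, -1]
    - [[0, 0, 0], 0, -1]

```text
clock: 6.87
tool_pos: [0.5689, 0.2004, 0.0887]
ee_rot: [-180.0, -0.0, 98.3]
wrist_force: [-0.5, 0.2, -4.7]
grip_width: 0.473
grip_force: 12.0
```

Run:
```python
from h import *
save("s3",manip.snapshot("scene"),(240,160,420,330),3.5); s=manip.sense(); print(s['tool_pos'],s['wrist_force'],s['grip_force'])
```

```text
[0.56888136 0.20078991 0.08881131] [ 0.19811643 -0.20465698 -5.1396389 ] 11.999172270298004
```

View pics/s3.png

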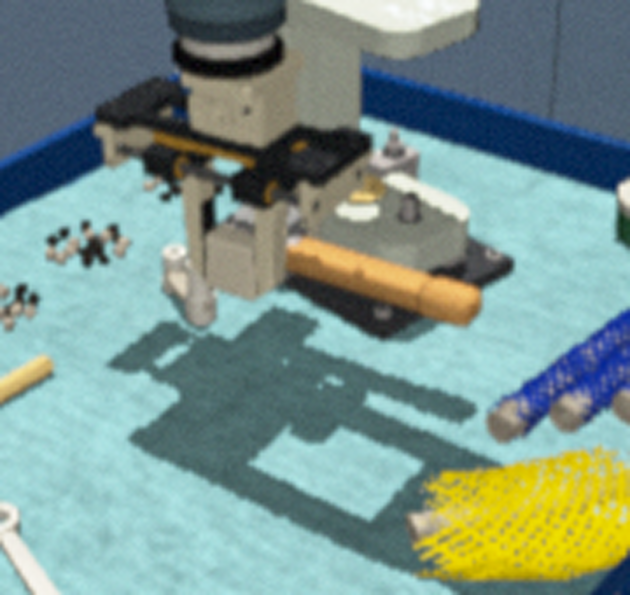

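send_rows:
  steps:
    - [[-0.1, 0.7, 0], 0, -1]
    - [[-0.1, 0.7, 0], 0, -1]
    - [[-0.1, 0.7, 0], 0, -1]
    - [[-0.1, 0.7, 0], 0, -1]
    - [[-0.1, 0.7, -0.2], 0, -1]
    - [[-0.1, 0.7, -0.4], 0, -1]
    - [[0, 0, -0.5], 0, -1]
    - [[0, 0, -0.5], 0, -1]
    - [[0, 0, -0.4], 0, -1]
    - [[0, 0, -0.2], 0, -1]

```text
clock: 7.75
tool_pos: [0.5528, 0.3054, 0.0323]
ee_rot: [-179.8, 0.0, 98.3]
wrist_force: [-8.4, 1.3, 15.5]
grip_width: 0.473
grip_force: 12.0
```

send_rows:
  steps:
    - [[0, 0, 0], 0, -1]
    - [[0, 0, 0], 0, -1]
    - [[0, 0, 0], 0, -1]
    - [[0, 0, 0.2], 0, -1]
    - [[0, 0, 0.2], 0, -1]
    - [[0.016, -0.11, 0.28], 0, -1]
    - [[0.018, -0.12, 0.275], 0, -1]
    - [[0, 0, 0], 0, -1]
    - [[0, 0, 0], 0, -1]
    - [[0, 0, 0], 0, -1]
  squeeze: 5

```text
clock: 8.58
tool_pos: [0.5557, 0.3007, 0.0589]
ee_rot: [179.8, -0.1, 98.4]
wrist_force: [0.3, 2.7, 0.1]
grip_width: 0.472
grip_force: 5.2
```

Run:
```python
from h import *
save("s4",manip.snapshot("scene"),(240,160,420,330),3.5); s=manip.sense(); print(s['tool_pos'],s['wrist_force'],s['ft_torque'],s['grip_force'])
```

```text
[0.55565014 0.30085095 0.05873299] [1.25964918 2.89117697 0.03621106] [ 0.39114872 -0.38044599  0.04374572] 5.205688668211224
```

View pics/s4.png

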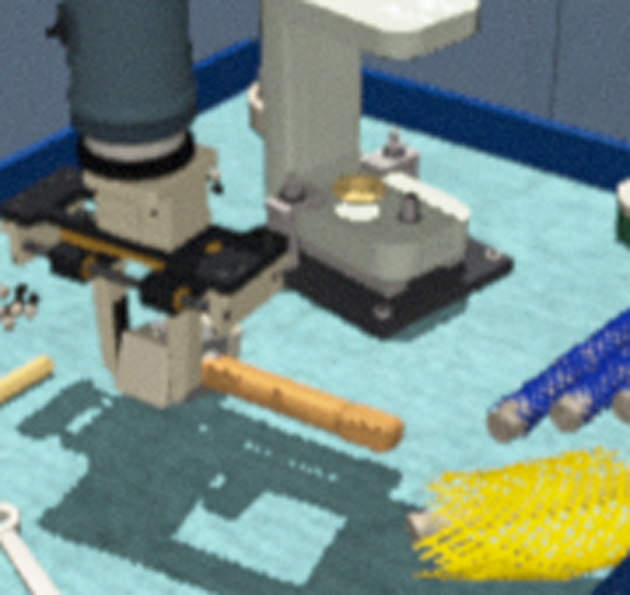

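send_rows:
  steps:
    - [[0.03, -0.2, 0.22], 0, -1]
    - [[0.03, -0.21, 0.215], 0, -1]
    - [[0.035, -0.235, 0.18], 0, -1]
    - [[0.035, -0.24, 0.18], 0, -1]
    - [[0.04, -0.265, 0.14], 0, -1]
    - [[0.04, -0.27, 0.135], 0, -1]
    - [[0.042, -0.28, 0.09], 0, -1]
    - [[0.042, -0.29, 0.086], 0, -1]
    - [[0, 0, 0], 0, -1]
    - [[0, 0, 0], 0, -1]

```text
clock: 9.47
tool_pos: [0.5628, 0.2498, 0.0907]
ee_rot: [179.9, -0.0, 98.3]
wrist_force: [-2.0, 2.2, 5.6]
grip_width: 0.479
grip_force: 5.0
```

Run:
```python
from h import *
save("s5",manip.snapshot("scene"),(240,170,400,320),2.5);ci=manip.camera_info("wrist"); save("w5",manip.snapshot("wrist"),s=.62); s=manip.sense(); print(s['tool_pos'],s['wrist_force'],s['ft_torque'],s['grip_force'])
a=cv2.imread("pics/s5.png");b=cv2.imread("pics/w5.png");H=max(a.shape[0],b.shape[0])
cv2.imwrite("pics/m5.png",np.hstack([cv2.copyMakeBorder(x,0,H-x.shape[0],0,0,0) for x in(a,b)])); print(a.shape,b.shape)
```

```text
[0.56274337 0.25014733 0.09053382] [-3.24227594  2.10329352  5.23629471] [0.41212843 0.25855621 0.00605571] 5.022071823477745
(375, 400, 3) (298, 397, 3)
```

View pics/m5.png

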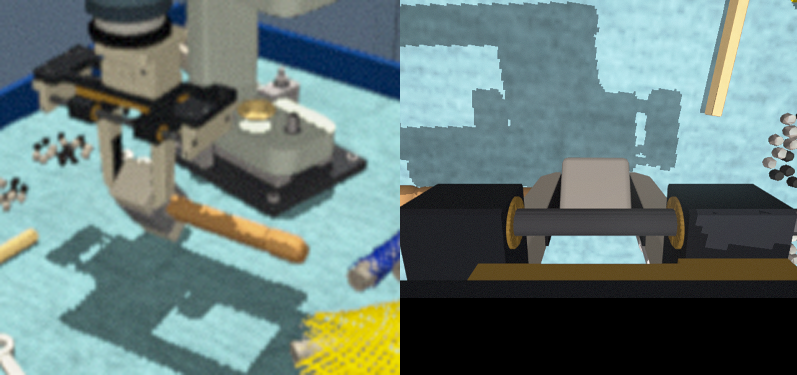

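send_rows:
  steps:
    - [[0.043, -0.295, 0.05], 0, -1]
    - [[0.044, -0.295, 0.05], 0, -1]
    - [[0.044, -0.297, -0.01], 0, -1]
    - [[0.044, -0.297, -0.01], 0, -1]
    - [[0.043, -0.29, -0.05], 0, -1]
    - [[0.043, -0.29, -0.05], 0, -1]
    - [[0, 0, 0], 0, -1]
    - [[0, 0, 0], 0, -1]
    - [[0, 0, 0], 0, -1]
    - [[0, 0, 0], 0, -1]

```text
clock: 10.4
tool_pos: [0.5689, 0.2056, 0.089]
ee_rot: [180.0, 0.1, 98.4]
wrist_force: [-2.7, -2.7, 5.2]
grip_width: 0.493
grip_force: 5.0
```

```bash
cat > look.py <<'E'
from h import *
import sys
n=sys.argv[1]
save("a",manip.snapshot("scene"),(240,170,400,320),2.5);save("b",manip.snapshot("wrist"),s=.62); s=manip.sense(); print(s['tool_pos'],s['ee_rot'],s['wrist_force'],s['grip_force'])
a=cv2.imread("pics/a.png");b=cv2.imread("pics/b.png");H=max(a.shape[0],b.shape[0])
cv2.imwrite(f"pics/{n}.png",np.hstack([cv2.copyMakeBorder(x,0,H-x.shape[0],0,0,0) for x in(a,b)]))
E
python3 look.py m6
```

```text
[0.56884757 0.20569784 0.08903448] [1.79979533e+02 7.38339273e-02 9.83944893e+01] [-1.74200005 -2.94200156  5.61762716] 5.002498850226402
```

View pics/m6.png

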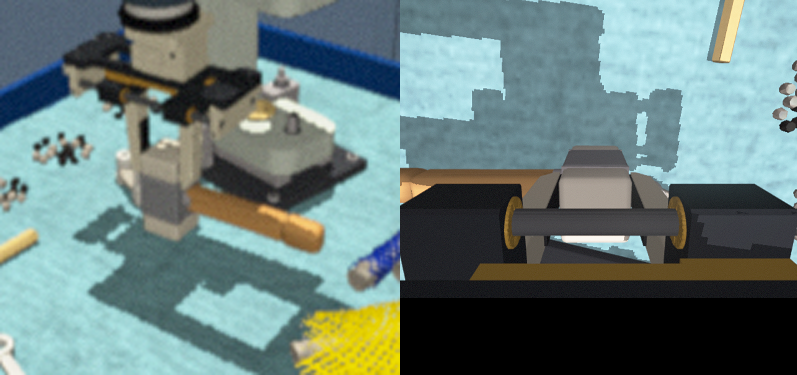

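send_rows:
  steps:
    - [[0, 0, 0], 0, 0.1]
    - [[0, 0, 0], 0, 0.2]
    - [[0, 0, 0], 0, 0.4]
    - [[0, 0, 0], 0, 0.6]
    - [[0, 0, 0], 0, 0.6]
    - [[0, 0, 0.5], 0, 0.6]
    - [[0, 0, 0.8], 0, 0.6]
    - [[0, 0, 0.8], 0, 0.6]
    - [[0, 0, 0.8], 0, 0.6]
    - [[0, 0, 0.8], 0, 0.6]

```text
clock: 11.33
tool_pos: [0.5685, 0.2064, 0.1817]
ee_rot: [-180.0, -0.0, 98.4]
wrist_force: [0.1, 0.5, 0.0]
grip_width: 0.802
grip_force: 0.0
```

send_rows:
  steps:
    - [[-0.6, 0.9, 0.4], 0, 0.6]
    - [[-0.6, 0.9, 0.4], 0, 0.6]
    - [[-0.6, 0.9, 0.4], 0, 0.6]
    - [[-0.6, 0.9, 0.4], 0, 0.6]
    - [[-0.6, 0.9, 0.4], 0, 0.6]
    - [[-0.6, 0.9, 0], 0, 0.6]
    - [[-0.6, 0.9, 0], 0, 0.6]
    - [[-0.6, 0.9, 0], 0, 0.6]
    - [[0, 0, 0], 0, 0.6]
    - [[0, 0, 0], 0, 0.6]

```text
clock: 12.17
tool_pos: [0.4477, 0.3873, 0.2309]
ee_rot: [-180.0, 0.0, 98.5]
wrist_force: [0.2, -0.1, 0.8]
grip_width: 0.8
grip_force: 0.0
```

Run:
```python
from h import *
t=manip.camera_info("top"); s=manip.camera_info("scene"); w=manip.camera_info("wrist"); print(manip.sense()['tool_pos'])
# predicted upright mallet at c, handle yaw
c=np.array([.567,.205]);
for n,ci,roi in (("top",t,(225,240,340,360)),("scene",s,(240,180,400,330)),("wrist",w,(0,0,640,480))):
    im=manip.snapshot(n); save("r_"+n,im)
    h=cv2.cvtColor(im,cv2.COLOR_RGB2HSV); x0,y0,x1,y1=roi
    m=np.zeros(h.shape[:2],np.uint8); m[y0:y1,x0:x1]=cv2.inRange(h,(5,90,90),(18,255,255))[y0:y1,x0:x1]
    for k in sorted(cv2.findContours(m,0,2)[0],key=cv2.contourArea)[::-1][:3]:
        if cv2.contourArea(k)<80: continue
        r=cv2.minAreaRect(k); 
        vx,vy,x,y=cv2.fitLine(k,2,0,.01,.01).ravel(); L=max(r[1])/2.5
        A=plane(ci,x-L*vx,y-L*vy,.055);B=plane(ci,x+L*vx,y+L*vy,.055);d=B-A
        print(n,cv2.contourArea(k),np.round(r[0]),np.round(r[1]),A.round(3),B.round(3),np.degrees(np.arctan2(d[1],d[0])).round(1))
```

```text
[0.4476985  0.3873067  0.23088625]
scene 514.5 [341. 256.] [57. 12.] [0.517 0.201 0.055] [0.397 0.184 0.055] -171.8
```

send_rows:
  steps:
    - [[0.05, -0.6, 0], -0.242, 0.6]
    - [[0.05, -0.6, 0], -0.242, 0.6]
    - [[0.05, -0.6, 0], -0.242, 0.6]
    - [[0.05, -0.6, 0], -0.242, 0.6]
    - [[0.05, -0.6, 0], -0.242, 0.6]
    - [[0.05, -0.6, 0], -0.242, 0.6]
    - [[0.05, -0.6, 0], -0.242, 0.6]
    - [[0.05, -0.6, 0], -0.242, 0.6]
    - [[0.05, -0.6, 0], -0.242, 0.6]
    - [[0.05, -0.6, 0], -0.242, 0.6]

```text
clock: 13.15
tool_pos: [0.4617, 0.2343, 0.231]
ee_rot: [180.0, 0.0, 28.6]
wrist_force: [0.0, 0.6, 0.2]
grip_width: 0.8
grip_force: 0.0
```

send_rows:
  steps:
    - [[0.05, -0.6, 0], -0.242, 0.6]
    - [[0.05, -0.6, 0], -0.242, 0.6]
    - [[0.05, -0.6, 0], -0.242, 0.6]
    - [[0, 0, 0], 0, 0.6]
    - [[0, 0, 0], 0, 0.6]
    - [[0, 0, 0], 0, 0.6]
    - [[0, 0, 0], 0, 0.6]
    - [[0, 0, 0], 0, 0.6]
    - [[0, 0, 0], 0, 0.6]
    - [[0, 0, 0], 0, 0.6]

```text
clock: 13.98
tool_pos: [0.4648, 0.1917, 0.2309]
ee_rot: [-180.0, 0.0, 8.3]
wrist_force: [0.3, 0.2, -1.0]
grip_width: 0.799
grip_force: 0.0
```

```bash
cat > hm.py <<'E'
from h import *
w=manip.camera_info("wrist"); st=manip.sense(); print(st['tool_pos'],st['ee_rot'],w['position'],w['orientation'])
im=manip.snapshot("wrist"); save("r_w2",im)
h=cv2.cvtColor(im,cv2.COLOR_RGB2HSV); m=cv2.inRange(h,(5,90,70),(20,255,255))
for k in sorted(cv2.findContours(m,0,2)[0],key=cv2.contourArea)[::-1][:4]:
    if cv2.contourArea(k)<300: continue
    print("wood",cv2.contourArea(k),cv2.boundingRect(k))
    vx,vy,x,y=cv2.fitLine(k,2,0,.01,.01).ravel()
    A=plane(w,x-60*vx,y-60*vy,.059);B=plane(w,x+60*vx,y+60*vy,.059);d=B-A
    print(A.round(4),B.round(4),np.degrees(np.arctan2(d[1],d[0])).round(1))
g=cv2.inRange(h,(0,0,120),(30,70,255))
for k in sorted(cv2.findContours(g,0,2)[0],key=cv2.contourArea)[::-1][:4]:
    r=cv2.boxPoints(cv2.minAreaRect(k)); print("white",cv2.contourArea(k),r.round(),[plane(w,*p,.092).round(4)[:2] for p in r], plane(w,*r.mean(0),.092).round(4))
E
python3 hm.py
```

```text
[0.46479257 0.19172729 0.23093404] [-1.79998290e+02  1.45951520e-03  8.31213988e+00] [0.52980247 0.20161036 0.37237881] [ 1.66120457e+02  2.06182596e-02 -8.16432997e+01]
wood 11127.5 (210, 417, 430, 35)
[0.2739 0.125  0.059 ] [0.2899 0.0176 0.059 ] -81.5
wood 4373.0 (312, 122, 28, 186)
[0.4087 0.1735 0.059 ] [0.5054 0.1877 0.059 ] 8.4
wood 3036.0 (530, 55, 63, 64)
[0.5662 0.0587 0.059 ] [0.6234 0.0034 0.059 ] -44.0
wood 1552.0 (503, 317, 45, 84)
[0.4301 0.0172 0.059 ] [ 0.3231 -0.0287  0.059 ] -156.8
white 4456.5 [[295. 115.]
 [295.  44.]
 [362.  44.]
 [362. 115.]] [array([0.5446, 0.217 ]), array([0.5873, 0.2227]), array([0.5935, 0.1807]), array([0.5511, 0.1732])] [0.5696 0.1985 0.092 ]
white 2102.0 [[498. 127.]
 [615.  93.]
 [635. 162.]
 [518. 196.]] [array([0.5564, 0.0826]), array([0.5883, 0.0125]), array([ 0.5479, -0.0151]), array([0.5138, 0.0573])] [0.5522 0.0343 0.092 ]
white 2060.5 [[ -7. 198.]
 [ 13.  54.]
 [ 48.  59.]
 [ 28. 203.]] [array([0.4597, 0.4165]), array([0.5555, 0.4002]), array([0.5559, 0.378 ]), array([0.4598, 0.3925])] [0.5097 0.3965 0.092 ]
white 718.0 [[347.   0.]
 [388.   0.]
 [388.  36.]
 [347.  36.]] [array([0.6169, 0.1942]), array([0.6206, 0.1691]), array([0.6005, 0.1652]), array([0.5967, 0.1908])] [0.6088 0.1798 0.092 ]
```

send_rows:
  steps:
    - [[0.03, -0.35, -0.4], 0, 0.6]
    - [[0, 0, -0.9], 0, 0.4]
    - [[0, 0, -0.9], 0, 0.4]
    - [[0, 0, -0.9], 0, 0.4]
    - [[0, 0, -0.9], 0, 0.4]
    - [[0, 0, -0.9], 0, 0.2]
    - [[0, 0, -0.9], 0, 0.2]
    - [[0, 0, -0.8], 0, 0.2]
    - [[0, 0, -0.55], 0, 0.2]
    - [[0, 0, 0], 0, 0]
  squeeze: 60

```text
clock: 14.87
tool_pos: [0.463, 0.1816, 0.0489]
ee_rot: [180.0, 0.4, 8.2]
wrist_force: [-0.6, 0.1, -0.1]
grip_width: 0.565
grip_force: 0.0
```

send_rows:
  steps:
    - [[0, 0, 0], 0, -0.2]
    - [[0, 0, 0], 0, -0.4]
    - [[0, 0, 0], 0, -0.5]
    - [[0, 0, 0], 0, -1]
    - [[0, 0, 0], 0, -1]
    - [[0, 0, 0], 0, -1]
    - [[0, 0, 0], 0, -1]
    - [[0, 0, 0], 0, -1]
    - [[0, 0, 0], 0, -1]
    - [[0, 0, 0], 0, -1]

```text
clock: 15.7
tool_pos: [0.466, 0.1826, 0.0527]
ee_rot: [-180.0, -0.1, 8.2]
wrist_force: [-2.7, 0.1, 5.8]
grip_width: 0.225
grip_force: 60.0
```

```bash
python3 hm.py | grep -v "^wood\|^\[0.[23]"|head -5
```

```text
[0.46602374 0.18264914 0.05269194] [-1.79997842e+02 -6.38082499e-02  8.24402280e+00] [0.53090643 0.1924203  0.19422515] [ 1.66188532e+02  1.94342905e-02 -8.17122796e+01]
[0.4118 0.2169 0.059 ] [0.4197 0.1707 0.059 ] -80.4
[0.4973 0.1908 0.059 ] [0.5366 0.1952 0.059 ] 6.5
[0.4801 0.1631 0.059 ] [0.4319 0.1533 0.059 ] -168.5
[0.4268 0.2018 0.059 ] [0.4756 0.2066 0.059 ] 5.6
```

send_rows:
  steps:
    - [[0, 0, 0.6], 0, -1]
    - [[0, 0, 0.84], 0, -1]
    - [[0, 0, 0.84], 0, -1]
    - [[0, 0, 0.84], 0, -1]
    - [[-0.4, 0, 0.84], 0, -1]
    - [[-0.75, 0, 0.24], 0, -1]
    - [[-0.9, 0, 0], 0, -1]
    - [[-0.9, 0, 0], 0, -1]
    - [[-0.9, 0, 0], 0, -1]
    - [[-0.8, 0, 0], 0, -1]

```text
clock: 16.58
tool_pos: [0.3463, 0.1821, 0.1559]
ee_rot: [180.0, 0.3, 8.2]
wrist_force: [-0.1, 0.5, -3.7]
grip_width: 0.223
grip_force: 60.0
```

send_rows:
  steps:
    - [[0, -0.5, 0], -0.064, -1]
    - [[0, -0.7, 0], -0.064, -1]
    - [[0, -0.7, 0], -0.064, -1]
    - [[0, -0.7, 0], -0.064, -1]
    - [[0, -0.7, 0], -0.064, -1]
    - [[0, -0.7, 0], -0.064, -1]
    - [[0, -0.7, 0], -0.064, -1]
    - [[0, -0.5, 0], -0.067, -1]
    - [[0, 0, 0], 0, -1]
    - [[0, 0, 0], 0, -1]

```text
clock: 17.42
tool_pos: [0.3483, 0.0523, 0.1564]
ee_rot: [-180.0, 0.2, -6.6]
wrist_force: [-0.2, 1.1, -4.3]
grip_width: 0.225
grip_force: 60.0
```

```bash
cat > chk.py <<'E'
from h import *
t=manip.camera_info("top"); s=manip.camera_info("scene"); w=manip.camera_info("wrist"); st=manip.sense(); print(st['tool_pos'],st['ee_rot'],st['wrist_force'])
y=np.radians(st['ee_rot'][2]); hx=st['tool_pos']+[.105*np.cos(y),.105*np.sin(y),-.0067]; print("head",hx)
im=manip.snapshot("top"); save("t_now",im); sc=manip.snapshot("scene"); save("s_now",sc)
for n,ci,I in(("top",t,im),("scene",s,sc)):
    h=cv2.cvtColor(I,cv2.COLOR_RGB2HSV); m=cv2.inRange(h,(5,90,70),(20,255,255)); q=proj(ci,st['tool_pos']-[0,0,.006]); e=proj(ci,hx)
    print(n,"pred grip",q.round(),"pred head",e.round())
    for k in cv2.findContours(m,0,2)[0]:
        a=cv2.contourArea(k); c=cv2.minAreaRect(k)
        if a>60 and np.hypot(*(np.array(c[0])-q))<120: print(a,np.round(c[0]),np.round(c[1]),cv2.fitLine(k,2,0,.01,.01).ravel().round(2))
E
python3 chk.py; python3 hm.py
```

```text
[0.34828076 0.05234438 0.15643047] [-1.79979558e+02  1.61452766e-01 -6.60314001e+00] [-0.15623345  1.09527514 -4.34236682]
head [0.45258424 0.04027026 0.14973047]
top pred grip [405. 295.] pred head [380. 248.]
282.5 [416. 316.] [27. 13.] [  0.46   0.89 416.12 316.09]
scene pred grip [417. 214.] pred head [383. 200.]
288.5 [429. 220.] [29. 13.] [9.5000e-01 3.1000e-01 4.2951e+02 2.1911e+02]
174.5 [399. 207.] [21. 11.] [  0.84   0.54 399.   207.47]
[0.34857417 0.05300081 0.15665379] [-1.79974368e+02  1.15769311e-01 -6.49420606e+00] [0.41414125 0.0458062  0.2979909 ] [ 1.66006576e+02  3.73620535e-02 -9.64512966e+01]
wood 17514.0 (26, 380, 555, 72)
[0.2186 0.1271 0.059 ] [0.21   0.0445 0.059 ] -95.9
wood 13388.0 (284, 97, 62, 240)
[0.3571 0.0543 0.059 ] [0.426  0.0447 0.059 ] -7.9
wood 773.0 (369, 317, 18, 85)
[0.3143 0.0187 0.059 ] [0.2271 0.023  0.059 ] 177.2
wood 767.5 (244, 317, 17, 85)
[0.2375 0.1094 0.059 ] [0.3235 0.095  0.059 ] -9.5
white 12125.0 [[222.   0.]
 [406.   0.]
 [406.  69.]
 [222.  69.]] [array([0.4806, 0.0809]), array([ 0.4711, -0.0024]), array([ 0.4419, -0.0007]), array([0.4517, 0.0857])] [0.4616 0.0409 0.092 ]
white 4492.0 [[588.  20.]
 [639.  20.]
 [639. 134.]
 [588. 134.]] [array([ 0.4535, -0.085 ]), array([ 0.4508, -0.1083]), array([ 0.3994, -0.1124]), array([ 0.4022, -0.0875])] [ 0.4273 -0.0983  0.092 ]
white 179.5 [[151. 242.]
 [173. 237.]
 [176. 249.]
 [153. 254.]] [array([0.3727, 0.1368]), array([0.3738, 0.1246]), array([0.3673, 0.1246]), array([0.3662, 0.1369])] [0.37   0.1307 0.092 ]
white 150.0 [[563. 430.]
 [571. 423.]
 [591. 445.]
 [582. 452.]] [array([ 0.2329, -0.0812]), array([ 0.2372, -0.0858]), array([ 0.2201, -0.0979]), array([ 0.2156, -0.0932])] [ 0.2265 -0.0895  0.092 ]
```

send_rows:
  steps:
    - [[0.4, -0.02, 0], 0, -1]
    - [[0.65, -0.02, 0], 0, -1]
    - [[0.65, -0.02, 0], 0, -1]
    - [[0.65, -0.02, 0], 0, -1]
    - [[0.55, -0.02, 0], 0, -1]
    - [[0.35, 0, 0], 0, -1]
    - [[0, 0, 0], 0, -1]
    - [[0, 0, 0], 0, -1]
    - [[0, 0, 0], 0, -1]
    - [[0, 0, 0], 0, -1]

```text
clock: 18.4
tool_pos: [0.4297, 0.0503, 0.157]
ee_rot: [-180.0, 0.1, -6.5]
wrist_force: [0.1, -0.1, -3.6]
grip_width: 0.222
grip_force: 60.0
```

```bash
python3 chk.py
```

```text
[0.42967669 0.05031219 0.15704088] [-1.79997927e+02  5.91700386e-02 -6.49398096e+00] [ 0.07781464 -0.08299096 -3.55421612]
head [0.53400298 0.03843681 0.15034088]
top pred grip [382. 260.] pred head [359. 216.]
292.0 [392. 278.] [29. 12.] [  0.46   0.89 392.39 278.16]
scene pred grip [388. 204.] pred head [358. 191.]
253.0 [400. 209.] [27. 12.] [  0.9    0.43 400.11 208.08]
141.5 [372. 197.] [18. 10.] [  0.8    0.6  370.32 197.16]
```

No contact; strike now, stopping a little above flush.

send_rows:
  steps:
    - [[0, 0, -0.75], 0, -1]
    - [[0, 0, -0.75], 0, -1]
    - [[0, 0, 0], 0, -1]
    - [[0, 0, 0], 0, -1]
    - [[0, 0, 0], 0, -1]
    - [[0, 0, 0], 0, -1]
    - [[0, 0, 0], 0, -1]
    - [[0, 0, 0], 0, -1]
    - [[0, 0, 0], 0, -1]
    - [[0, 0, 0], 0, -1]

```text
clock: 19.33
tool_pos: [0.4307, 0.0501, 0.1199]
ee_rot: [-180.0, -0.0, -6.5]
wrist_force: [0.7, -0.3, -4.0]
grip_width: 0.221
grip_force: 60.0
```

```bash
python3 chk.py
```

```text
[0.43068565 0.05005133 0.1199222 ] [-1.79999105e+02 -1.62490422e-02 -6.51249473e+00] [ 0.65781973 -0.27625583 -4.02583864]
head [0.5350081  0.03814225 0.1132222 ]
top pred grip [380. 266.] pred head [358. 223.]
271.0 [390. 284.] [27. 12.] [  0.48   0.88 389.3  283.26]
scene pred grip [387. 217.] pred head [357. 203.]
229.0 [399. 222.] [26. 11.] [  0.89   0.46 399.42 221.84]
114.0 [371. 211.] [17. 10.] [  0.73   0.69 370.68 211.08]
```

send_rows:
  steps:
    - [[0, 0, 0.6], 0, -1]
    - [[0, 0, 0.6], 0, -1]
    - [[0, 0, 0], 0, -1]
    - [[0, 0, 0], 0, -1]
    - [[0, 0, -0.8], 0, -1]
    - [[0, 0, -0.8], 0, -1]
    - [[0, 0, 0], 0, -1]
    - [[0, 0, 0], 0, -1]
    - [[0, 0, 0], 0, -1]
    - [[0, 0, 0], 0, -1]

```text
clock: 20.27
tool_pos: [0.4305, 0.0501, 0.1099]
ee_rot: [180.0, 0.0, -6.5]
wrist_force: [0.8, -0.3, -4.4]
grip_width: 0.22
grip_force: 60.0
```

```bash
python3 chk.py
```

```text
[0.43046176 0.05005667 0.10994191] [ 1.79999778e+02  3.37819721e-02 -6.51251111e+00] [ 0.81452442 -0.25040549 -4.4415493 ]
head [0.5347842  0.03814755 0.10324191]
top pred grip [379. 268.] pred head [357. 225.]
265.0 [389. 286.] [27. 11.] [  0.41   0.91 388.19 284.89]
scene pred grip [387. 220.] pred head [357. 207.]
234.0 [398. 226.] [27. 11.] [  0.8    0.6  398.72 226.44]
85.5 [371. 215.] [16.  8.] [  0.82   0.58 371.09 214.35]
```

send_rows:
  steps:
    - [[0, 0, 0.6], 0, -1]
    - [[0, 0, 0.6], 0, -1]
    - [[0, 0, 0.4], 0, -1]
    - [[-0.6, 0, 0], 0, -1]
    - [[-0.8, 0, 0], 0, -1]
    - [[-0.8, 0, 0], 0, -1]
    - [[-0.8, 0, 0], 0, -1]
    - [[-0.3, 0, 0], 0, -1]
    - [[0, 0, 0], 0, -1]
    - [[0, 0, 0], 0, -1]

```text
clock: 21.2
tool_pos: [0.3492, 0.0499, 0.1503]
ee_rot: [180.0, -0.1, -6.5]
wrist_force: [0.9, -0.1, -3.4]
grip_width: 0.222
grip_force: 60.0
```

```bash
python3 chk.py
python3 - <<'E'
import cv2,numpy as np
for f in("scene0","s_now"):
    g=cv2.imread(f"pics/{f}.png",0); print(f); print(g[208:232,348:368])
w=cv2.cvtColor(cv2.imread("pics/s_now.png"),cv2.COLOR_BGR2HSV)
E
```

```text
[0.3491738  0.04985816 0.15033921] [ 1.79996859e+02 -1.44835251e-01 -6.53470412e+00] [ 0.86199714 -0.1190113  -3.40663327]
head [0.45349163 0.03790863 0.14363921]
top pred grip [405. 295.] pred head [381. 249.]
276.0 [416. 316.] [26. 12.] [  0.45   0.89 415.53 314.81]
scene pred grip [417. 216.] pred head [383. 202.]
293.5 [429. 222.] [29. 13.] [  0.89   0.45 429.   222.23]
138.0 [399. 208.] [21.  9.] [  0.84   0.53 398.94 207.82]
scene0
[[117 128 127 121 116 116 109 104  95  97 108 140 173 174 173 178 177 180
  180 179]
 [ 97 108 123 159 170 172 173 151 128 110 109 139 171 177 175 175 176 180
  181 180]
 [114 134 170 214 227 228 224 210 181 153 133 149 177 178 176 177 177 176
  181 176]
 [123 158 201 228 232 231 233 232 226 207 185 180 188 184 179 180 177 182
  182 180]
 [116 132 159 199 213 230 230 231 233 228 227 222 215 201 195 186 181 184
  181 185]
 [113 115 116 136 159 200 215 228 230 223 228 230 230 226 217 211 197 192
  185 183]
 [113 112 108 113 125 135 158 197 198 181 202 220 231 232 231 227 222 214
  203 189]
 [131 118 107 111 118 116 113 116 106  88 115 171 223 233 232 2
[... 2729 characters left out ...]
 120 116
  117 117]
 [120 119 120 122 119 123 119 117 113 111 115 116 115 118 122 115 121 120
  119 124]
 [116 115 121 120 122 118 122 120 123 123 122 123 122 120 121 116 121 121
  121 127]
 [121 123 120 121 123 123 120 116 118 122 123 121 125 119 119 120 121 125
  130 132]
 [124 124 124 123 124 121 121 118 122 120 123 123 119 118 123 128 128 127
  130 129]
 [122 123 121 121 121 123 124 124 120 119 127 121 124 127 123 132 130 132
  124 128]
 [127 133 126 125 124 130 128 132 132 130 133 128 126 129 135 129 133 134
  126 130]
 [135 138 142 139 141 142 137 138 145 142 138 136 129 129 130 128 129 127
  133 130]
 [135 140 149 149 151 149 148 147 149 143 141 130 129 129 132 131 129 125
  128 131]]
```

Run:
```python
from h import *
s=manip.camera_info("scene")
for z in(.084,.076,.066,.062,.060): print(z,proj(s,[.539,.038,z]).round(2),proj(s,[.532,.038,z])[1].round(2),proj(s,[.546,.038,z])[1].round(2))
o=cv2.imread("pics/scene0.png",0).astype(float);n=cv2.imread("pics/s_now.png",0).astype(float)
m=(n<105)[217:228,350:364]; ys,xs=np.nonzero(m); wt=120-n[217:228,350:364][m]; print("top now",np.average(xs,weights=wt)+350,np.average(ys,weights=wt)+217)
for f in("top0","t_now"):
    g=cv2.imread(f"pics/{f}.png",0); print(g[222:242,346:364])
```

```text
0.084 [355.57 212.66] 213.44 211.89
0.076 [355.5  215.28] 216.07 214.5
0.066 [355.42 218.53] 219.33 217.74
0.062 [355.39 219.83] 220.62 219.03
0.06 [355.37 220.47] 221.27 219.68
top now 356.5254752851711 221.57566539923954
[[177 142 109 107 108 108 107 109 108 107 108 107 108 109 110 108 108 124]
 [185 154 108 108 109 107 108 107 108 109 108 109 109 110 110 109 107 107]
 [185 155 108 108 108 107 109 108 108 108 108 108 109 109 111 110 108 107]
 [186 154 109 108 108 107 108 108 108 108 109 108 108 107 109 109 108 108]
 [168 125 109 109 108 107 108 108 106 103 103 105 108 109 109 109 109 109]
 [127 108 107 109 108 108 108 107  92  76  82  94 106 110 108 109 108 109]
 [109 108 107 109 109 107 106  97  72  51  55  67  88 104 108 108 109 109]
 [107 109 108 107 109 109 102  86  64  44  44  54  81 102 108 108 109 108]
 [106 107 109 108 108 101  84  80  72  47  45  59  80  99 109 109 108 108]
 [107 108 108 108 103  84  66  76  85  80  67  56  75  97 108 107 108 108]
 [109 108 110 109 102  79  62  71  76  82  70  55  64  83 103 107 109 108]
 [109 109 108 109  97  73  63  70  73  74  66  56  5
[... 1424 characters left out ...]
 61  86 107 113 114 113]
 [115 114 114 116 102  76  57  58  57  56  57  55  55  80 105 114 113 114]
 [112 114 114 114 105  76  57  56  56  57  56  56  57  86 110 112 113 113]
 [114 113 113 113 110  94  67  58  57  56  56  57  65  94 112 111 112 112]
 [112 114 113 114 115 111  93  66  56  57  55  68  90 107 113 112 113 112]
 [113 114 114 114 116 114 110 101  91  85  90 100 106 113 112 112 111 111]
 [114 115 116 114 114 113 113 113 109 107 109 110 111 112 110 111 111 113]
 [115 115 114 113 113 113 112 113 113 113 112 111 110 111 111 110 112 113]
 [115 115 114 114 114 114 114 113 112 112 111 111 109 110 111 111 112 113]
 [113 113 113 113 114 113 112 111 112 112 112 111 110 111 111 110 111 111]]
```

send_rows:
  steps:
    - [[0, 0.8, 0], 0.086, -1]
    - [[0, 1, 0], 0.086, -1]
    - [[0, 1, 0], 0.086, -1]
    - [[0, 1, 0], 0.086, -1]
    - [[0, 1, 0], 0.086, -1]
    - [[0, 1, 0], 0.085, -1]
    - [[0.5, 0.2, 0], 0, -1]
    - [[0.85, 0, 0], 0, -1]
    - [[0.85, 0, 0], 0, -1]
    - [[0.85, 0, 0], 0, -1]

```text
clock: 22.13
tool_pos: [0.4263, 0.2009, 0.1495]
ee_rot: [-180.0, -0.0, 8.3]
wrist_force: [1.4, -0.2, -3.5]
grip_width: 0.223
grip_force: 60.0
```

send_rows:
  steps:
    - [[0.85, 0, 0], 0, -1]
    - [[0.4, 0, -0.6], 0, -1]
    - [[0, 0, -0.8], 0, -1]
    - [[0, 0, -0.8], 0, -1]
    - [[0, 0, -0.8], 0, -1]
    - [[0, 0, -0.6], 0, -1]
    - [[0, 0, -0.3], 0, -1]
    - [[0, 0, -0.1], 0, -1]
    - [[0, 0, 0], 0, -1]
    - [[0, 0, 0], 0, -1]

```text
clock: 22.97
tool_pos: [0.4566, 0.2003, 0.0503]
ee_rot: [-180.0, -0.1, 8.2]
wrist_force: [-0.2, -0.1, -4.8]
grip_width: 0.224
grip_force: 60.0
```

send_rows:
  steps:
    - [[0, 0, -0.08], 0, -1]
    - [[0, 0, 0], 0, -1]
    - [[0, 0, 0], 0, -0.5]
    - [[0, 0, 0], 0, -0.4]
    - [[0, 0, 0], 0, -0.2]
    - [[0, 0, 0.2], 0, -0.1]
    - [[0, 0, 1], 0, 0]
    - [[0, 0, 1], 0, 0.2]
    - [[0, 0, 1], 0, 0.4]
    - [[0, 0, 1], 0, 0.4]

```text
clock: 23.8
tool_pos: [0.4556, 0.2, 0.1545]
ee_rot: [180.0, -0.0, 8.2]
wrist_force: [0.3, -0.6, -1.2]
grip_width: 0.661
grip_force: 0.0
```

send_rows:
  steps:
    - [[0, 0, 1], 0, 0.4]
    - [[0, 0, 1], 0, 0.4]
    - [[0, 0, 1], 0, 0.4]
    - [[0, 0, 0.3], 0, 0.4]
    - [[0, 0, 0], 0, 0.4]
    - [[0, 0, 0], 0, 0.4]
    - [[0, 0, 0], 0, 0.4]
    - [[0, 0, 0], 0, 0.4]
    - [[0, 0, 0], 0, 0.4]
    - [[0, 0, 0], 0, 0.4]

```text
clock: 24.63
tool_pos: [0.4552, 0.1999, 0.2342]
ee_rot: [180.0, 0.1, 8.2]
wrist_force: [-0.1, 0.2, -0.1]
grip_width: 0.7
grip_force: 0.0
```

```bash
python3 hm.py
```

```text
[0.45517775 0.19992738 0.23415292] [1.79994564e+02 1.21139932e-01 8.23509406e+00] [0.52051733 0.20977717 0.37548997] [ 1.66007333e+02  1.27341688e-02 -8.17208167e+01]
wood 12178.0 (178, 417, 462, 35)
[0.2592 0.1305 0.059 ] [0.2765 0.022  0.059 ] -80.9
wood 4356.0 (302, 118, 26, 185)
[0.5105 0.2091 0.059 ] [0.4159 0.1919 0.059 ] -169.7
wood 3048.5 (542, 42, 63, 65)
[0.5598 0.0522 0.059 ] [0.6273 0.0129 0.059 ] -30.3
wood 1489.5 (480, 317, 40, 84)
[0.4172 0.0431 0.059 ] [0.3073 0.0029 0.059 ] -159.9
white 4427.0 [[282.  41.]
 [347.  41.]
 [347. 110.]
 [282. 110.]] [array([0.5787, 0.2394]), array([0.5847, 0.1982]), array([0.5431, 0.1913]), array([0.5369, 0.2341])] [0.5613 0.2158 0.092 ]
white 2981.0 [[-11. 234.]
 [ 26.  43.]
 [ 61.  49.]
 [ 24. 241.]] [array([0.4226, 0.4315]), array([0.5541, 0.402 ]), array([0.5533, 0.3797]), array([0.4211, 0.4067])] [0.4914 0.4042 0.092 ]
white 2635.5 [[563. 175.]
 [563.  32.]
 [632.  32.]
 [632. 175.]] [array([0.5223, 0.0367]), array([0.6097, 0.0629]), array([0.616 , 0.0193]), array([ 0.5292, -0.0105])] [0.5711 0.0277 0.092 ]
white 1239.0 [[489. 182.]
 [516.  94.]
 [571. 111.]
 [544. 199.]] [array([0.5101, 0.086 ]), array([0.5689, 0.0827]), array([0.5639, 0.0438]), array([0.5043, 0.045 ])] [0.5376 0.0644 0.092 ]
```

send_rows:
  steps:
    - [[0.1, -0.02, -0.5], 0.028, 0.4]
    - [[0, 0, -0.9], 0, 0.4]
    - [[0, 0, -0.9], 0, 0.4]
    - [[0, 0, -0.9], 0, 0.4]
    - [[0, 0, -0.9], 0, 0.4]
    - [[0, 0, -0.9], 0, 0.2]
    - [[0, 0, -0.9], 0, 0.2]
    - [[0, 0, -0.8], 0, 0.2]
    - [[0, 0, -0.56], 0, 0.2]
    - [[0, 0, 0], 0, 0]
  squeeze: 60

```text
clock: 25.52
tool_pos: [0.4558, 0.199, 0.0507]
ee_rot: [180.0, 0.4, 9.0]
wrist_force: [-0.7, 0.3, 0.0]
grip_width: 0.564
grip_force: 0.0
```

send_rows:
  steps:
    - [[0, 0, 0], 0, -0.2]
    - [[0, 0, 0], 0, -0.4]
    - [[0, 0, 0], 0, -0.5]
    - [[0, 0, 0], 0, -1]
    - [[0, 0, 0], 0, -1]
    - [[0, 0, 0], 0, -1]
    - [[0, 0, 0], 0, -1]
    - [[0, 0, 0], 0, -1]
    - [[0, 0, 0], 0, -1]
    - [[0, 0, 0], 0, -1]

```text
clock: 26.35
tool_pos: [0.4586, 0.1996, 0.0543]
ee_rot: [-180.0, -0.1, 9.0]
wrist_force: [-1.4, -0.9, 5.8]
grip_width: 0.224
grip_force: 60.0
```

send_rows:
  steps:
    - [[0, 0, 0.6], 0, -1]
    - [[0, 0, 0.84], 0, -1]
    - [[0, 0, 0.84], 0, -1]
    - [[0, 0, 0.84], 0, -1]
    - [[-0.4, 0, 0.76], 0, -1]
    - [[-0.6, 0, 0.24], 0, -1]
    - [[-0.9, 0, 0], 0, -1]
    - [[-0.9, 0, 0], 0, -1]
    - [[-0.9, 0, 0], 0, -1]
    - [[-0.7, 0, 0], 0, -1]

```text
clock: 27.18
tool_pos: [0.3446, 0.1991, 0.1554]
ee_rot: [180.0, 0.3, 9.0]
wrist_force: [0.3, 0.1, -4.1]
grip_width: 0.223
grip_force: 60.0
```

send_rows:
  steps:
    - [[0, -0.5, 0], -0.06, -1]
    - [[0, -0.7, 0], -0.06, -1]
    - [[0, -0.7, 0], -0.06, -1]
    - [[0, -0.7, 0], -0.06, -1]
    - [[0, -0.7, 0], -0.06, -1]
    - [[0, -0.7, 0], -0.06, -1]
    - [[0, -0.7, 0], -0.06, -1]
    - [[0, -0.7, 0], -0.06, -1]
    - [[0, -0.55, 0], -0.06, -1]
    - [[0, 0, 0], 0, -1]

```text
clock: 28.02
tool_pos: [0.347, 0.0492, 0.1558]
ee_rot: [180.0, 0.2, -6.6]
wrist_force: [1.0, -1.8, -4.1]
grip_width: 0.222
grip_force: 60.0
```

```bash
python3 chk.py
```

```text
[0.34699075 0.04921508 0.1558457 ] [ 1.79959256e+02  1.69488129e-01 -6.62008516e+00] [ 0.98946543 -1.84479686 -4.10218693]
head [0.45129065 0.03711011 0.1491457 ]
top pred grip [407. 295.] pred head [382. 248.]
289.5 [418. 316.] [27. 13.] [  0.42   0.91 415.86 314.98]
scene pred grip [418. 214.] pred head [384. 200.]
287.0 [431. 221.] [29. 13.] [9.2000e-01 4.0000e-01 4.3074e+02 2.2071e+02]
182.5 [400. 208.] [21. 12.] [  0.76   0.65 400.32 207.48]
```

send_rows:
  steps:
    - [[0.4, 0.01, 0], 0, -1]
    - [[0.7, 0.01, 0], 0, -1]
    - [[0.8, 0.01, 0], 0, -1]
    - [[0.8, 0.01, 0], 0, -1]
    - [[0.5, 0, 0], 0, -1]
    - [[0.15, 0, 0], 0, -1]
    - [[0, 0, 0], 0, -1]
    - [[0, 0, -0.6], 0, -1]
    - [[0, 0, -0.3], 0, -1]
    - [[0, 0, 0], 0, -1]

```text
clock: 28.95
tool_pos: [0.4294, 0.0524, 0.1324]
ee_rot: [-180.0, 0.3, -6.4]
wrist_force: [-0.2, -0.1, -5.2]
grip_width: 0.223
grip_force: 60.0
```

send_rows:
  steps:
    - [[0, 0, -0.3], 0, -1]
    - [[0, 0, -0.3], 0, -1]
    - [[0, 0, -0.1], 0, -1]
    - [[0, 0, 0], 0, -1]
    - [[0, 0, 0], 0, -1]
    - [[0, 0, 0], 0, -1]
    - [[0, 0, 0], 0, -1]
    - [[0, 0, 0], 0, -1]
    - [[0, 0, 0], 0, -1]
    - [[0, 0, 0], 0, -1]

```text
clock: 29.78
tool_pos: [0.432, 0.0518, 0.1169]
ee_rot: [180.0, -0.0, -6.4]
wrist_force: [-0.6, -0.2, -4.3]
grip_width: 0.221
grip_force: 60.0
```

send_rows:
  steps:
    - [[0, 0, -0.06], 0, -1]
    - [[0, 0, -0.06], 0, -1]
    - [[0, 0, 0], 0, -1]
    - [[0, 0, 0], 0, -1]
    - [[0, 0, 0], 0, -1]
    - [[0, 0, 0], 0, -1]
    - [[0, 0, 0], 0, -1]
    - [[0, 0, 0], 0, -1]
    - [[0, 0, 0], 0, -1]
    - [[0, 0, 0], 0, -1]

```text
clock: 30.62
tool_pos: [0.4319, 0.0518, 0.1145]
ee_rot: [180.0, -0.0, -6.4]
wrist_force: [-4.4, 0.6, 6.7]
grip_width: 0.221
grip_force: 60.0
```

send_rows:
  steps:
    - [[0, 0, -0.06], 0, -1]
    - [[0, 0, -0.06], 0, -1]
    - [[0, 0, 0], 0, -1]
    - [[0, 0, 0], 0, -1]
    - [[0, 0, 0], 0, -1]
    - [[0, 0, 0], 0, -1]
    - [[0, 0, 0], 0, -1]
    - [[0, 0, 0], 0, -1]
    - [[0, 0, 0], 0, -1]
    - [[0, 0, 0], 0, -1]

```text
clock: 31.45
tool_pos: [0.4308, 0.052, 0.1117]
ee_rot: [180.0, 0.1, -6.4]
wrist_force: [-9.8, 0.2, 12.5]
grip_width: 0.222
grip_force: 60.0
```

```bash
python3 chk.py
```

```text
[0.43080913 0.05196305 0.11173641] [ 1.79986749e+02  7.08017450e-02 -6.40638034e+00] [-9.75324429  0.19897162 12.45280697]
head [0.53515346 0.04024719 0.10503641]
top pred grip [379. 268.] pred head [357. 225.]
266.5 [388. 286.] [27. 11.] [  0.46   0.89 387.46 285.18]
scene pred grip [386. 220.] pred head [356. 206.]
238.5 [398. 226.] [27. 11.] [  0.83   0.55 398.5  226.89]
101.5 [370. 215.] [17.  9.] [  0.84   0.54 370.   214.16]
```

send_rows:
  steps:
    - [[0, 0, 0.4], 0, -1]
    - [[0, 0, 0.4], 0, -1]
    - [[0, 0, 0], 0, -1]
    - [[0, 0, -0.78], 0, -1]
    - [[0, 0, 0], 0, -1]
    - [[0, 0, 0], 0, -1]
    - [[0, 0, 0.6], 0, -1]
    - [[0, 0, 0.6], 0, -1]
    - [[0, 0, 0], 0, -1]
    - [[0, 0, 0], 0, -1]

```text
clock: 32.38
tool_pos: [0.4317, 0.0518, 0.1414]
ee_rot: [180.0, -0.0, -6.4]
wrist_force: [-0.2, 0.2, -5.5]
grip_width: 0.225
grip_force: 60.0
```

send_rows:
  steps:
    - [[-0.6, 0, 0], 0, -1]
    - [[-0.8, 0, 0], 0, -1]
    - [[-0.8, 0, 0], 0, -1]
    - [[-0.8, 0, 0], 0, -1]
    - [[-0.3, 0, 0], 0, -1]
    - [[0, 0, 0], 0, -1]
    - [[0, 0, 0], 0, -1]
    - [[0, 0, 0], 0, -1]
    - [[0, 0, 0], 0, -1]
    - [[0, 0, 0], 0, -1]

```text
clock: 33.22
tool_pos: [0.3503, 0.0517, 0.1413]
ee_rot: [-180.0, -0.0, -6.4]
wrist_force: [0.6, 0.8, -4.5]
grip_width: 0.225
grip_force: 60.0
```

```bash
cp pics/s_now.png pics/x.png; python3 chk.py
python3 - <<'E'
import cv2,numpy as np
n=cv2.imread("pics/s_now.png",0); print(n[218:226,350:364])
t=cv2.imread("pics/t_now.png",0); print(t[226:240,346:364])
E
```

```text
[0.35027939 0.05165483 0.14126102] [-1.79999762e+02 -1.95614049e-02 -6.43056324e+00] [ 0.57765675  0.81517901 -4.53471211]
head [0.45461876 0.03989493 0.13456102]
top pred grip [403. 297.] pred head [379. 250.]
269.0 [414. 317.] [26. 12.] [3.9000e-01 9.2000e-01 4.1309e+02 3.1600e+02]
scene pred grip [415. 219.] pred head [382. 205.]
287.5 [428. 226.] [29. 13.] [9.1000e-01 4.2000e-01 4.2991e+02 2.2733e+02]
155.5 [398. 213.] [21. 10.] [  0.85   0.53 397.25 212.62]
[[119 124 124 126 123 123 122 123 118 121 120 128 162 209]
 [121 118 122 121 119 117 111 120 117 121 121 121 130 147]
 [122 122 120 117 101  93  80  86  94 101 117 121 124 125]
 [120 124 118 101  67  49  45  49  53  67  95 116 119 121]
 [122 122 116  96  63  50  42  38  46  65  93 115 119 125]
 [119 122 124 110  93  85  75  72  70  88 110 120 118 121]
 [120 120 122 121 114 117 115 110 113 122 118 121 121 118]
 [120 116 120 120 123 122 120 126 125 123 118 118 116 118]]
[[177 132 113 115 114 113 113 115 114 114 114 112 114 114 114 115 114 115]
 [134 114 114 114 114 114 113 113 115 113 114 114 114 114 114 113 113 113]
 [113 113 
[... 190 characters left out ...]
100 115 114 113 112 114]
 [114 114 114 115 109  89  63  57  56  55  58  57  78 104 112 113 113 113]
 [115 114 115 115 107  83  57  57  55  56  56  56  60  85 107 113 113 115]
 [115 116 114 114 103  75  57  56  56  57  56  56  55  80 105 115 113 114]
 [115 115 114 115 105  78  57  58  58  58  55  57  55  85 110 112 113 113]
 [115 115 114 114 110  94  66  56  57  56  55  57  63  95 112 112 112 113]
 [113 114 114 114 115 109  92  66  55  57  55  65  91 108 112 112 111 111]
 [114 113 114 116 115 114 110 100  91  85  91  99 107 111 112 112 112 112]
 [115 115 115 113 113 112 112 113 109 109 109 111 110 111 111 112 112 111]
 [115 115 115 114 113 113 113 114 114 113 113 110 111 111 112 112 111 113]]
```

send_rows:
  steps:
    - [[0, 0.8, 0], 0.086, -1]
    - [[0, 1, 0], 0.086, -1]
    - [[0, 1, 0], 0.086, -1]
    - [[0, 1, 0], 0.086, -1]
    - [[0, 1, 0], 0.086, -1]
    - [[0, 1, 0], 0.085, -1]
    - [[0.5, 0.2, 0], 0, -1]
    - [[0.85, 0, 0], 0, -1]
    - [[0.85, 0, 0], 0, -1]
    - [[0.85, 0, 0], 0, -1]

```text
clock: 34.15
tool_pos: [0.4265, 0.2024, 0.141]
ee_rot: [-180.0, 0.0, 8.4]
wrist_force: [-0.4, -0.2, -4.1]
grip_width: 0.22
grip_force: 60.0
```

send_rows:
  steps:
    - [[0.85, 0, 0], 0, -1]
    - [[0.4, 0, -0.6], 0, -1]
    - [[0, 0, -0.8], 0, -1]
    - [[0, 0, -0.8], 0, -1]
    - [[0, 0, -0.8], 0, -1]
    - [[0, 0, -0.35], 0, -1]
    - [[0, 0, -0.15], 0, -1]
    - [[0, 0, 0], 0, -1]
    - [[0, 0, 0], 0, -1]
    - [[0, 0, 0], 0, -1]

```text
clock: 34.98
tool_pos: [0.458, 0.202, 0.0548]
ee_rot: [-180.0, -0.1, 8.3]
wrist_force: [-0.6, 0.1, -4.3]
grip_width: 0.219
grip_force: 60.0
```

send_rows:
  steps:
    - [[0, 0, -0.08], 0, -1]
    - [[0, 0, -0.06], 0, -1]
    - [[0, 0, 0], 0, -1]
    - [[0, 0, 0], 0, -0.5]
    - [[0, 0, 0], 0, -0.4]
    - [[0, 0, 0], 0, -0.2]
    - [[0, 0, 0.2], 0, 0]
    - [[0, 0, 1], 0, 0.2]
    - [[0, 0, 1], 0, 0.4]
    - [[0, 0, 1], 0, 0.4]

```text
clock: 35.82
tool_pos: [0.4566, 0.2017, 0.1313]
ee_rot: [180.0, 0.0, 8.3]
wrist_force: [0.9, 0.9, 0.7]
grip_width: 0.611
grip_force: 0.0
```

send_rows:
  steps:
    - [[0, 0, 1], 0, 0.4]
    - [[0, 0, 1], 0, 0.4]
    - [[0, 0, 1], 0, 0.4]
    - [[0, 0, 1], 0, 0.4]
    - [[0, 0, 0.2], 0, 0.4]
    - [[0, 0, 0], 0, 0.4]
    - [[0, 0, 0], 0, 0.4]
    - [[0, 0, 0], 0, 0.4]
    - [[0, 0, 0], 0, 0.4]
    - [[0, 0, 0], 0, 0.4]

```text
clock: 36.65
tool_pos: [0.4562, 0.2016, 0.2338]
ee_rot: [180.0, 0.2, 8.3]
wrist_force: [0.5, -0.5, -0.2]
grip_width: 0.698
grip_force: 0.0
```

```bash
python3 hm.py | grep -A3 "wood 4\|white 4"
```

```text
wood 4347.0 (301, 119, 27, 184)
[0.51  0.211 0.059] [0.4152 0.1939 0.059 ] -169.8
wood 3062.0 (545, 44, 63, 65)
[0.5587 0.0449 0.059 ] [0.6297 0.0132 0.059 ] -24.0
--
white 4531.0 [[475. 181.]
 [510.  55.]
 [635.  90.]
 [600. 215.]] [array([0.5109, 0.0979]), array([0.5927, 0.0949]), array([0.5841, 0.0084]), array([0.5   , 0.0048])] [0.5485 0.052  0.092 ]
white 4433.0 [[281.  41.]
 [347.  41.]
 [347. 110.]
 [281. 110.]] [array([0.5794, 0.2419]), array([0.5855, 0.2001]), array([0.544 , 0.1932]), array([0.5376, 0.2366])] [0.5621 0.218  0.092 ]
```

Mallet stands upright on the cart, released and clear of the fork.

```bash
python3 -c "
from cell import manip
print(manip.sign_off())"
```

```text
the job is handed in; nothing more can be done
None
```

The job is handed in at about 37 s of the 67 s allowed: the pin looks driven flush (the camera views did not change after the last blow, and the mallet's face met the lug at flush height), and the mallet stands released on the cart clear of the fork; the sign-off gave no verdict.

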